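# Check the steriliser's UV lamp with the meter

### The arm

A 6-joint arm with a two-finger parallel gripper is mounted at the origin on a cart in front of the work surface, level with it; the furniture and walls round the work are solid. World frame = base frame: x ahead of the robot, y to its left, z up, the work surface at z = 0. Lengths are in m, angles in rad, forces in N, time in s.
With the tool pointing down it reaches from about 0.3 to 0.85 m from the base axis. Payload 4.2 kg.
Tool frame: the origin (TCP) lies midway between the tips of the shut fingers; the grasp point (between the pads) lies 19 mm behind it; z points along the fingers, x is the direction in which the jaws open and shut, and the axes are right-handed (so a half turn about z gives the same grasp; the last joint's range is limited). The gripper opens to 91 mm and grips with 3 to 60 N. Pads are 32 mm wide; open, the fingers measure 118 mm over their backs; the gripper's body (76 mm by 178 mm) begins 60 mm behind the grasp point.
Start: joints at [1.185, 0.32, 1.565, -0, 1.257, -0.02], TCP at [0.206, 0.537, 0.214] pointing down, gripper open.
Joint ranges: [-3.11, 3.11], [-0.84, 2.01], [0.21, 2.61], [-1.34, 4.49], [0.05, 2.63], [-2.56, 2.56]. Speed limits (rad/s): [2.57, 2.57, 3.14, 3.14, 3.14, 3.14].

### API

Orientations are given as a 3x3 rotation matrix whose columns are the frame's x, y, z axes.
In Python, from cell import sensors, capture, robot gives the robot as it stands. The module is installed in compiled form; this text tells all that it offers.
- The arm moves only by the tool arm_command, never from a script. Its argument "commands" is text: rows parted by semicolons, each of 7 numbers parted by spaces: the shift along the tool's x, y, z in cm, then the turn, a rotation vector about the tool's x, y, z in degrees, then the finger opening in cm, from 0 to 9.12. In form: tx ty tz rx ry rz gripper; .... A call has exactly 10 rows; each row is the pose to reach, as a shift and turn from the pose commanded when the call began, along the tool's axes at that moment; what a row does not reach only later rows make up. A row lasts 1/8 s, in which the tool goes at most 62.5 mm and 10.7 degrees, less where a joint would pass 70% of its speed; a pose out of reach is approached as far as the arm can. A call with a gripper value outside its range is refused whole. The fingers move at their own pace and stop on an object; "force" is the grip in N (left out, the last holds). Time passes only in rows, so rows that repeat a pose let the fingers close, or fill a call up. It gives the time, the measured TCP pose, the force and the opening at its end, in the units of the state.
- sensors.sense(): the state, without advancing time (a new reading comes with each control period).
- capture(name): name is "scene" or "top"; returns a dict with "image" (384x512x3 uint8, red, green, blue), "camera_matrix" (3x3 intrinsics, pixels), "eye" and "attitude" of the camera in the world. Camera axes: x right, y up, looking along -z (the intrinsics and any distortion apply to the point x, -y, -z); pixel columns grow to the right and rows downward; lengths in m; the calibration is good to about 2 mm. A picture is of the moment at which its call begins. There is no depth.
- robot.hand_in(): hands the job in, once; it reports no verdict.
The state is a dict: "time_s": time; "qpos": joint angles; "dq": joint speeds; "joint_efforts": joint torques, N m; "tcp_pos": TCP position; "ee_rot": TCP orientation; "force": force on the tool from outside, world axes, zero at the start; "wrist_torque": the same for the moment, N m; "width": opening from 0.0 (shut) to 1.0 (fully open).
Only numpy, scipy, OpenCV 4.12 (cv2) and the standard library are available. Lean on these libraries where they do the work, as an engineer would, in place of code of your own. Each camera call takes 0.05 s, during which the arm holds its last target. There are 200 camera calls.

### The job

Check the lamp of the tool steriliser: lift the UV meter out of its stand, keeping it upright, put its flat sensor blade all the way down into the slot in the steriliser's top so that the meter's body sits flat on the slot's frame, and let go of it. Only then (the open slot would let UV light out) turn the spring-loaded dial on the top clockwise, past its first two clicks to the third, where the lamp stays lit only as long as the dial is held. Keep it turned there for at least two seconds and finish still gripping it against its spring, the meter still in place and all the other things left where they are.

Things in the scene. Friction and masses are not known exactly. Their poses are not given: they have to be found in the camera images.
- steriliser: white UV tool steriliser, a box 180 deep (x) x 320 wide (y), its flat top 128 mm above the table; window door with a bar handle on its front (-x). Fixed to the table. Origin: centre of its underside. On its top are the slot (left half, +y) and the dial (right half, -y); a small round pot also stands there, behind the middle.
- test_port (a point): the slot in the steriliser's top: centre of its mouth, on the upper face of a grey frame 44 x 72 mm (x, y) that stands 8 mm above the top, so 136 mm above the table. The slot is 9 mm wide (x) and 34 mm long (y), its edges bevelled by 3 mm, straight down, open below. Its axes are the steriliser's: z up, x to the back.
- uv_meter: hand-held UV meter, grey body 26 thick (x) x 58 wide (y) x 70 mm high with a small screen on its -x face, and below the body a flat metal sensor blade 5 thick (x) x 30 wide (y) x 42 mm long, tapered to 3 x 24 at its tip. Mass 0.11 to 0.22 kg. Stands in its stand, blade down, z up. Origin: middle of the shoulder (the body's flat underside, where the blade begins). Either way round fits the slot.
- blade_tip (a point): the lower end of the meter's blade, 42 mm below the shoulder
- meter_stand: black stand on a base 80 x 96 mm, 56 mm high, with a slot (9 x 34 mm) from above in which the meter's blade stands, the shoulder resting on its top. Fixed to the table, left or right in front of the steriliser. Origin: centre of its underside.
- dial_grip (a point): the black dial: this point lies on its upright axis, at the top of its grip, 31 mm above the steriliser's top. On a round skirt (54 mm across, 8 mm high) stands a bar 42 mm long (this point's x), 12 mm thick (y), 23 mm high, to be pinched across its thickness; a white line on it points to +x. The point turns with the dial. Four marks of growing size show home, first, second and third.
- test_dial (a joint): angle of the dial in rad: 0 at home (released), growing as it turns clockwise seen from above; clicks at 0.40 (first), 0.80 (second) and 1.20 (third), end stop at 1.26. Let go, it springs back home from anywhere (the clicks do not hold it). It resists with 0.07 to 0.36 N m, jumping up by 0.2 N m just past each click, easing towards the next.
- dye_bowl: black dye bowl with a short handle, 124 x 144 x 63 mm, loose, in front of the steriliser on the side where the stand is not; leave alone. Origin: centre of its underside
- cream_pot: round pot, 58 mm diameter, 37 mm high, loose on the steriliser's top between slot and dial, towards the back; leave alone. Origin: centre of its underside
- developer_bottle: slender bottle with a pointed nozzle, 36 mm diameter, 126 mm high, loose on the table; leave alone. Origin: centre of its underside
- nail_polish: small bottle with a tall cap, 31 mm diameter, 79 mm high, loose on the table; leave alone. Origin: centre of its underside
- perm_rod: perm rod, 22 x 72 x 22 mm, waisted, lying loose near the front edge; leave alone. Origin: centre of its underside
- hair_clip: black hair clip, 12 x 96 x 25 mm, lying loose near the front edge; leave alone. Origin: centre of its underside

How it is judged:
On the way, in this order (a step that is already met when the one before it is completed fails the run):
1. the meter sits in the slot, let go, while the dial is still at home (horizontal distance between uv_meter and test_port below 0.005 m and z of uv_meter in the frame of test_port below 0.003 m and angle between uv_meter's own z axis and vertical below 0.08 rad and contact force between the fingers and uv_meter below 0.2 N and value of joint test_dial below 0.15 rad), for 0.2 s.
2. the dial is held by the fingers at its third position for two seconds (value of joint test_dial above 1.1 rad and contact force between the fingers and test_dial above 2 N and horizontal distance between uv_meter and test_port below 0.005 m and z of uv_meter in the frame of test_port below 0.003 m and angle between uv_meter's own z axis and vertical below 0.08 rad), for 2 s.
At the end, for the whole second after the job is handed in: The meter's shoulder sits on the slot's frame (within 3 mm of height and 5 mm sideways, upright within 0.08 rad), not touched by the fingers, and the fingers grip the dial (more than 2 N) and hold it at its third position (joint above 1.10 rad), through the last second (all of step 2 and contact force between the fingers and uv_meter below 0.2 N); the arm keeps its last pose, push and grip.
It fails at once if the dial is turned (beyond 0.25 rad) while the meter is not seated in the slot (value of joint test_dial above 0.25 rad and not (horizontal distance between uv_meter and test_port below 0.005 m and z of uv_meter in the frame of test_port below 0.003 m and angle between uv_meter's own z axis and vertical below 0.08 rad)).
It fails at once if the meter is tipped over (more than 0.5 rad from upright) (angle between uv_meter's own z axis and vertical above 0.5 rad).
It fails at once if another thing is shoved from its place (bottles and bowl 3 cm, pot 2 cm, rod and clip 4 cm) (distance of any of dye_bowl, developer_bottle, nail_polish from where it was at the start of the episode above 0.03 m or distance of cream_pot from where it was at the start of the episode above 0.02 m or distance of any of perm_rod, hair_clip from where it was at the start of the episode above 0.04 m).
It also fails if it takes over 58 s, if anything falls off the work surface, if the arm or the gripper's body presses on something with over 40 N, if the wrist force passes 120 N, or if a joint passes its speed limit or range.

## Working session

There is one attempt and no reset: what is moved stays moved. The work goes in short steps, Python scripts to look and compute and a tool call to move; the robot and the scene stay as the last step left them, time stands still between calls to the robot, and variables do not carry over. Pictures are saved under pics/ and viewed, about 8 in all and at most 12, crops included, and the job is handed in when it is done.

Besides the shell and the picture viewer there is one more tool, called after ">>>" as name(argument=value, ...), one argument or row to a line, values as JSON. arm_command: Moves the arm, as the interface text tells. Its arguments: {"type":"object","properties":{"commands":{"type":"string"},"force":{"type":"number"}},"required":["commands"]}

```bash
mkdir -p pics; cat > h.py <<'E'
import numpy as np,cv2
from cell import sensors,capture,robot
def snap(n,f,crop=None,s=1):
    c=capture(n); np.savez(f'pics/{f}.npz',K=c['camera_matrix'],e=c['eye'],R=c['attitude'],im=c['image'])
    save(f,f,crop,s); return c
def save(src,f,crop=None,s=1):
    im=np.load(f'pics/{src}.npz')['im'][:,:,::-1]
    if crop: im=im[crop[1]:crop[3],crop[0]:crop[2]]
    cv2.imwrite(f'pics/{f}.png',cv2.resize(im,None,fx=s,fy=s,interpolation=cv2.INTER_CUBIC))
def w(src,u,v,z):
    d=np.load(f'pics/{src}.npz');r=np.linalg.inv(d['K'])@[u,v,1.];r=d['R']@(r*[1,-1,-1]);e=d['e']
    return e+r*(z-e[2])/r[2]
def px(src,p):
    d=np.load(f'pics/{src}.npz');c=d['R'].T@(np.array(p)-d['e']);q=d['K']@(c*[1,-1,-1]);return q[:2]/q[2]
E
python3 - <<'E'
from h import *
np.set_printoptions(precision=4,suppress=True)
for n in('top','scene'):
    c=capture(n) if 0 else snap(n,n+'0',None,1.5); print({k:c[k] for k in c if k!='image'})
s=sensors.sense();print(s)
E
```

```text
{'camera_matrix': array([[373.0626,   0.    , 253.7648],
       [  0.    , 373.0626, 191.0196],
       [  0.    ,   0.    ,   1.    ]]), 'eye': array([ 0.4291, -0.0177,  1.1711]), 'attitude': array([[ 0.014 ,  0.9971, -0.0742],
       [-0.9996,  0.0121, -0.0266],
       [-0.0257,  0.0745,  0.9969]])}
{'camera_matrix': array([[440.9644,   0.    , 259.1692],
       [  0.    , 440.9644, 198.3155],
       [  0.    ,   0.    ,   1.    ]]), 'eye': array([-0.3978, -0.6324,  0.6485]), 'attitude': array([[ 0.5602,  0.3697, -0.7413],
       [-0.8281,  0.2294, -0.5115],
       [-0.019 ,  0.9004,  0.4346]])}
{'time_s': 0.1, 'qpos': array([ 1.185 ,  0.3202,  1.5655,  0.    ,  1.2574, -0.02  ]), 'dq': array([-0.0009, -0.0023, -0.0041, -0.0002,  0.001 , -0.0023]), 'joint_efforts': array([ -0.0006, -41.3334, -23.2509,   0.0728,   0.0421,  -0.    ]), 'tcp_pos': array([0.2055, 0.5365, 0.2132]), 'ee_rot': array([[ 0.3577,  0.9338, -0.0006],
       [ 0.9338, -0.3577, -0.0014],
       [-0.0016, -0.    , -1.    ]]), 'force': array([0.1341, 0.311 , 0.1235]), 'wrist_torque': array([ 0.0257, -0.0077,  0.0273]), 'width': 0.995302655471682}
```

View pics/top0.png

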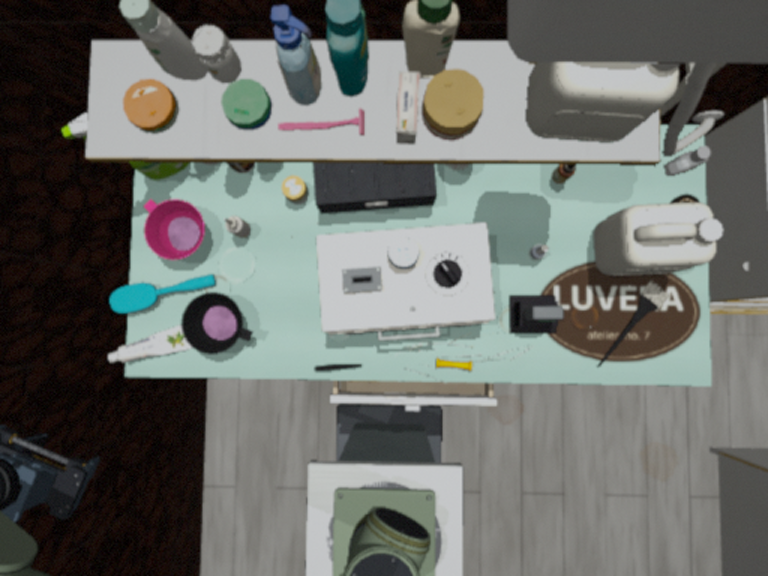

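View pics/scene0.png

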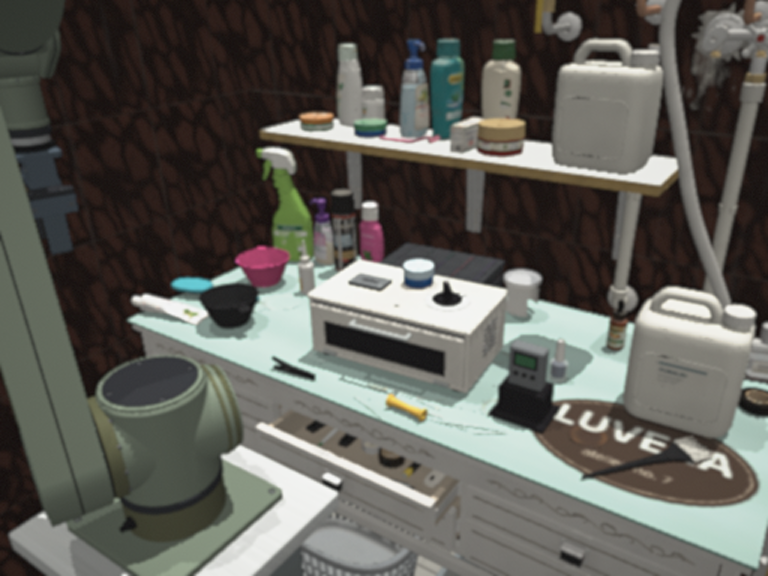

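The top view shows the stand and meter at the right front (about 548,313 of the 1.5x picture). On the steriliser are the slot frame (362,279), the pot (403,251) and the dial (447,272). I'll enlarge that part of the top view, and the meter in the scene view.

```bash
python3 - <<'E'
from h import *
a=np.load('pics/top0.npz')['im'][140:245,205:385,::-1]
b=np.load('pics/scene0.npz')['im'][215:290,320:400,::-1]
a=cv2.resize(a,None,fx=4.4,fy=4.4,interpolation=cv2.INTER_CUBIC)
cv2.imwrite('pics/a1.png',a)
E
```

```text
(no output)
```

View pics/a1.png

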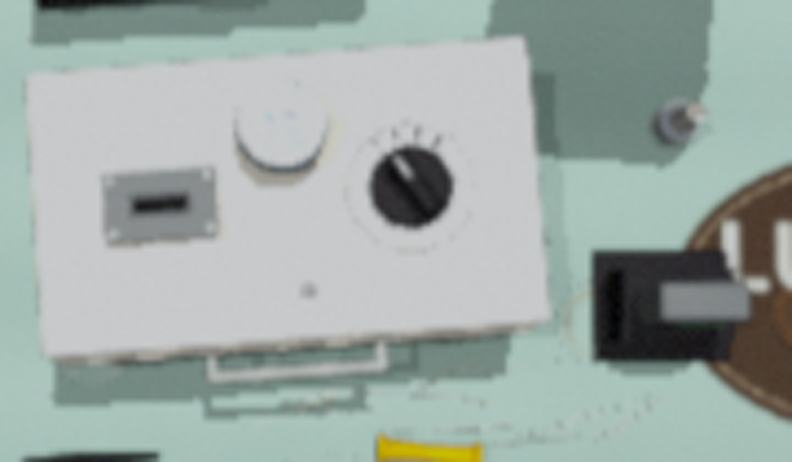

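```bash
cat >> h.py <<'E'
def cw(x,y,z,src='top0',o=(205,140),s=4.4): return w(src,(x+.5)/s-.5+o[0],(y+.5)/s-.5+o[1],z)
E
python3 - <<'E'
from h import *
np.set_printoptions(precision=4,suppress=True)
for n,z,P in [('ster',.128,[(27,73),(525,37),(550,320),(45,355)]),('frame',.136,[(101,176),(212,167),(217,236),(107,245)]),('slot',.136,[(132,206),(187,201)]),('skirt',.136,[(411,187),(370,187),(453,187),(411,146),(411,228)]),('line',.159,[(397,155),(410,177)]),('bar',.159,[(397,155),(432,222)]),('pot',.165,[(281,127)]),('metertop',.126,[(660,281),(749,281),(750,320),(660,319)]),('base',.0,[(594,252),(595,359)]),('basefront',.01,[(594,359),(728,359)])]:
    q=np.array([cw(x,y,z) for x,y in P]);e=q-np.roll(q,1,0)
    print(n,q.mean(0),'len',np.linalg.norm(e,axis=1),'ang',np.degrees(np.arctan2(e[:,1],e[:,0])));print(q)
E
```

```text
ster [ 0.5269 -0.034   0.128 ] len [0.1815 0.3203 0.1813 0.3204] ang [   4.9216  -85.2813 -175.025    94.7506]
[[ 0.6041  0.1334  0.128 ]
 [ 0.6305 -0.1858  0.128 ]
 [ 0.4498 -0.2015  0.128 ]
 [ 0.4233  0.1178  0.128 ]]
frame [0.5185 0.0463 0.136 ] len [0.0441 0.0707 0.044  0.0699] ang [   6.0545  -84.7009 -175.0638   95.3888]
[[0.5372 0.0836 0.136 ]
 [0.5437 0.0132 0.136 ]
 [0.4999 0.0094 0.136 ]
 [0.4933 0.0789 0.136 ]]
slot [0.5201 0.0461 0.136 ] len [0.035 0.035] ang [ 95.8821 -84.1179]
[[0.5183 0.0635 0.136 ]
 [0.5219 0.0287 0.136 ]]
skirt [ 0.5324 -0.1129  0.136 ] len [0.026  0.0258 0.0523 0.037  0.052 ] ang [   0.2971   90.6571  -89.3429   45.8882 -179.7029]
[[ 0.5324 -0.1128  0.136 ]
 [ 0.5321 -0.0869  0.136 ]
 [ 0.5327 -0.1392  0.136 ]
 [ 0.5585 -0.1127  0.136 ]
 [ 0.5064 -0.1129  0.136 ]]
line [ 0.5431 -0.106   0.159 ] len [0.0158 0.0158] ang [  30.7737 -149.2263]
[[ 0.5499 -0.1019  0.159 ]
 [ 0.5363 -0.11    0.159 ]]
bar [ 0.5292 -0.1128  0.159 ] len [0.0467 0.0467] ang [  27.777 -152.223]
[[ 0.5499 -0.1019  0.159 ]
 [ 0.5086 -0.1237  0.159 ]]
pot [ 0.5658 -0.0299  0.165 ] len [0.] ang [0.]
[[ 0.5658 -0.0299  0.165 ]]
metertop [ 0.4637 -0.2991  0.126 ] len [0.024  0.0559 0.0246 0.0564] ang [  -0.3445  -89.2583 -179.1157   90.1357]
[[ 0.4755 -0.2711  0.126 ]
 [ 0.4762 -0.327   0.126 ]
 [ 0.4516 -0.3274  0.126 ]
 [ 0.4514 -0.271   0.126 ]]
base [ 0.4632 -0.2554  0.    ] len [0.0758 0.0758] ang [   0.3567 -179.6433]
[[ 0.5011 -0.2552  0.    ]
 [ 0.4253 -0.2557  0.    ]]
basefront [ 0.4259 -0.2996  0.01  ] len [0.0932 0.0932] ang [ 90.8114 -89.1886]
[[ 0.4253 -0.253   0.01  ]
 [ 0.4266 -0.3462  0.01  ]]
```

The sizes and reach check out. Meter (0.464, -0.299), yaw about 0. Slot (0.519, 0.046), yaw 5°. Dial (0.532, -0.113), bar yaw about 29°. I'll move above the meter first.

>>> arm_command(
  commands="-5 4 0.2 0 0 5 9; -12 9.5 0.4 0 0 12 8; -19 15 0.6 0 0 19 7; -26 20.5 0.8 0 0 26 6; -33 26 1 0 0 33 5.5; -40 31.5 1.2 0 0 40 5.5; -47 37 1.3 0 0 47 5.5; -54 42.5 1.3 0 0 54 5.5; -61 48 1.3 0 0 61 5.5; -66 52 1.3 0 0 66 5.5",
)

```text
time_s: 1.35
tcp_pos: [0.3912, -0.0618, 0.2022]
ee_rot: [[0.999, 0.049, 0.001], [0.049, -0.999, 0.0], [0.001, -0.0, -1.0]]
force: [1.2, 0.3, 1.3]
width: 0.6
```

>>> arm_command(
  commands="0 0 0 0 0 0 5.5; 0 0 0 0 0 0 5.5; 0 0 0 0 0 0 5.5; 0 0 0 0 0 0 5.5; 0 0 0 0 0 0 5.5; 0 0 0 0 0 0 5.5; 0 0 0 0 0 0 5.5; 0 0 0 0 0 0 5.5; 0 0 0 0 0 0 5.5; 0 0 0 0 0 0 5.5",
)

```text
time_s: 2.6
tcp_pos: [0.3911, -0.0598, 0.2022]
ee_rot: [[0.999, 0.053, 0.0], [0.053, -0.999, 0.0], [0.0, -0.0, -1.0]]
force: [-0.8, 0.5, 0.5]
width: 0.602
```

```bash
cat >> h.py <<'E'
def go(p,yaw):
    s=sensors.sense();R=s['ee_rot'];from scipy.spatial.transform import Rotation as T
    c,n=np.cos(np.radians(yaw)),np.sin(np.radians(yaw))
    G=np.array([[c,n,0],[n,-c,0],[0,0,-1.]])
    print('t',s['time_s'],'tcp',s['tcp_pos'].round(4),'yaw',np.degrees(np.arctan2(R[1,0],R[0,0])).round(2),'F',s['force'].round(1),'q',s['qpos'].round(2),'w',round(s['width']*9.12,2))
    print('cm',(R.T@(np.array(p)-s['tcp_pos'])*100).round(2),'deg',np.degrees(T.from_matrix(R.T@G).as_rotvec()).round(2))
E
python3 -c "
from h import *
go([.464,-.299,.082],0.3)
print(cw(675,122,.04))"
```

```text
t 2.6 tcp [ 0.3911 -0.0598  0.2022] yaw 3.03 F [-0.8  0.5  0.5] q [-0.18  0.04  1.95  0.    1.15 -0.23] w 5.49
cm [ 6.01 24.27 12.02] deg [-0.   -0.    2.73]
[ 0.58909036 -0.3029098   0.04      ]
```

>>> arm_command(
  commands="1 3.5 0 0 0 0.5 5.5; 2 7.5 0 0 0 1 5.5; 3 12 0 0 0 1.5 5.5; 4 16.5 0.5 0 0 2 5.5; 5 20.5 1 0 0 2.5 5.5; 5.6 23 1.5 0 0 2.7 5.5; 6 24.3 2 0 0 2.7 5.5; 6 24.3 3 0 0 2.7 5.5; 6 24.3 3.5 0 0 2.7 5.5; 6 24.3 3.5 0 0 2.7 5.5",
)

```text
time_s: 3.85
tcp_pos: [0.4635, -0.298, 0.1668]
ee_rot: [[1.0, 0.007, -0.001], [0.007, -1.0, 0.001], [-0.001, -0.001, -1.0]]
force: [-0.3, 0.7, 0.3]
width: 0.604
```

```bash
python3 -c "
from h import *
go([.464,-.299,.082],0.3)
c=snap('scene','s1')
snap('top','t1')
a=cv2.resize(c['image'][160:310,280:430,::-1],None,fx=4,fy=4,interpolation=2)
b=cv2.imread('pics/t1.png')[150:270,310:430]
cv2.imwrite('pics/s1c.png',a)"
```

```text
t 3.85 tcp [ 0.4635 -0.298   0.1668] yaw 0.4 F [-0.3  0.7  0.3] q [-0.59  0.32  1.69  0.    1.13 -0.6 ] w 5.51
cm [0.06 0.11 8.48] deg [-0.06  0.06  0.1 ]
```

View pics/s1c.png

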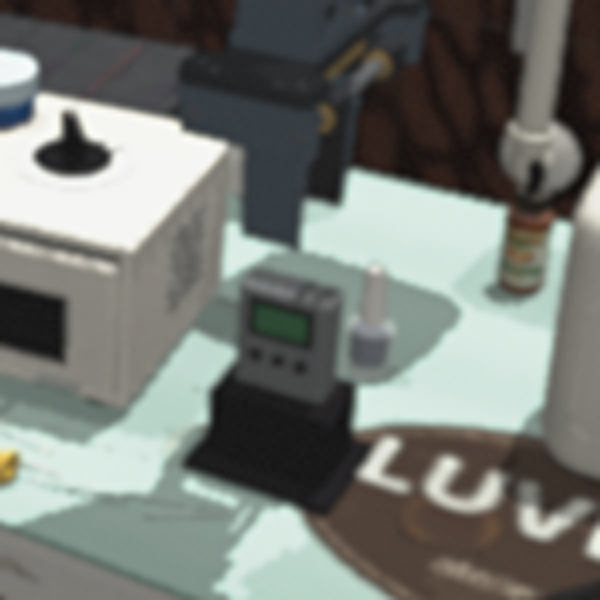

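The fingers hang just over the meter (top at about 290,280 in the crop), one in front of it and one behind. The nail polish behind is clear of them. I'll descend and grip.

>>> arm_command(
  commands="0.06 0.1 1.5 0 0 0 5.5; 0.06 0.1 3 0 0 0 5.5; 0.06 0.1 4.5 0 0 0 5.5; 0.06 0.1 6 0 0 0 5.5; 0.06 0.1 7.5 0 0 0 5.5; 0.06 0.1 8.4 0 0 0 5.5; 0.06 0.1 8.4 0 0 0 5.5; 0.06 0.1 8.4 0 0 0 3; 0.06 0.1 8.4 0 0 0 2; 0.06 0.1 8.4 0 0 0 1",
  force=20,
)

```text
time_s: 5.2
tcp_pos: [0.4644, -0.3003, 0.0837]
ee_rot: [[1.0, 0.006, 0.0], [0.006, -1.0, -0.0], [0.0, 0.0, -1.0]]
force: [-2.2, 1.0, 2.0]
width: 0.304
```

>>> arm_command(
  commands="0 0 0 0 0 0 1; 0 0 0 0 0 0 1; 0 0 0 0 0 0 1; 0 0 0 0 0 0 1; 0 0 -0.3 0 0 0 1; 0 0 -0.6 0 0 0 1; 0 0 -0.9 0 0 0 1; 0 0 -1.2 0 0 0 1; 0 0 -1.5 0 0 0 1; 0 0 -1.5 0 0 0 1",
  force=30,
)

```text
time_s: 6.45
tcp_pos: [0.4643, -0.3002, 0.0985]
ee_rot: [[1.0, 0.006, -0.0], [0.006, -1.0, 0.0], [-0.0, -0.0, -1.0]]
force: [-2.3, 1.0, 0.6]
width: 0.283
```

Gripped at 25.8 mm opening. I'll lift to full height and then carry it across.

>>> arm_command(
  commands="0 0 -1 0 0 0 1; 0 0 -2.5 0 0 0 1; 0 0 -4.5 0 0 0 1; 0 0 -6.5 0 0 0 1; 0 0 -8.5 0 0 0 1; 0 0 -10.5 0 0 0 1; 0 0 -12.5 0 0 0 1; 0 0 -14.5 0 0 0 1; 0 0 -15.5 0 0 0 1; 0 0 -15.5 0 0 0 1",
)

```text
time_s: 7.7
tcp_pos: [0.465, -0.3005, 0.2543]
ee_rot: [[1.0, 0.006, 0.002], [0.006, -1.0, -0.001], [0.002, 0.001, -1.0]]
force: [0.7, -0.4, -1.7]
width: 0.283
```

```bash
python3 -c "
from h import *
go([.519,.0465,.25],5)"
```

```text
t 7.7 tcp [ 0.465  -0.3005  0.2543] yaw 0.34 F [ 0.7 -0.4 -1.7] q [-0.59  0.26  1.55  0.    1.33 -0.6 ] w 2.58
cm [  5.61 -34.66   0.4 ] deg [ 0.08 -0.12 -4.66]
```

>>> arm_command(
  commands="0.3 -1.5 0 0 0 -0.2 1; 0.7 -4 0 0 0 -0.5 1; 1.2 -7.5 0 0 0 -1 1; 1.9 -11.5 0 0 0 -1.6 1; 2.6 -15.5 0 0 0 -2.2 1; 3.2 -19.5 0 0 0 -2.8 1; 3.9 -23.5 0 0 0 -3.4 1; 4.5 -27.5 0 0 0 -4 1; 5.1 -31 0 0 0 -4.4 1; 5.4 -33.5 0 0 0 -4.6 1",
)

```text
time_s: 8.95
tcp_pos: [0.5157, 0.0376, 0.2523]
ee_rot: [[0.996, 0.088, -0.002], [0.088, -0.996, 0.001], [-0.002, -0.001, -1.0]]
force: [-0.0, -1.1, -1.2]
width: 0.285
```

>>> arm_command(
  commands="0.1 -0.6 0 0 0 0 1; 0.2 -1.1 0 0 0 0 1; 0.2 -1.1 0.5 0 0 0 1; 0.2 -1.1 1.2 0 0 0 1; 0.2 -1.1 2 0 0 0 1; 0.2 -1.1 2.7 0 0 0 1; 0.2 -1.1 2.7 0 0 0 1; 0.2 -1.1 2.7 0 0 0 1; 0.2 -1.1 2.7 0 0 0 1; 0.2 -1.1 2.7 0 0 0 1",
)

```text
time_s: 10.2
tcp_pos: [0.5177, 0.0462, 0.2265]
ee_rot: [[0.996, 0.086, 0.001], [0.086, -0.996, 0.0], [0.001, -0.0, -1.0]]
force: [0.3, 0.3, -1.6]
width: 0.282
```

```bash
python3 -c "
from h import *
go([.519,.0465,.215],5)
c=snap('scene','s2')
p=px('s2',[.519,.046,.15]).astype(int);print(p)
x0,y0=p[0]-60,p[1]-55
print(x0,y0)
cv2.imwrite('pics/s2c.png',cv2.resize(c['image'][y0:y0+90,x0:x0+120,::-1],None,fx=6,fy=6,interpolation=2))"
```

```text
t 10.2 tcp [0.5177 0.0462 0.2265] yaw 4.95 F [ 0.3  0.3 -1.6] q [ 0.07  0.22  1.67  0.    1.25 -0.02] w 2.57
cm [ 0.13 -0.01  1.15] deg [-0.   -0.03 -0.05]
[245 182]
185 127
```

View pics/s2c.png

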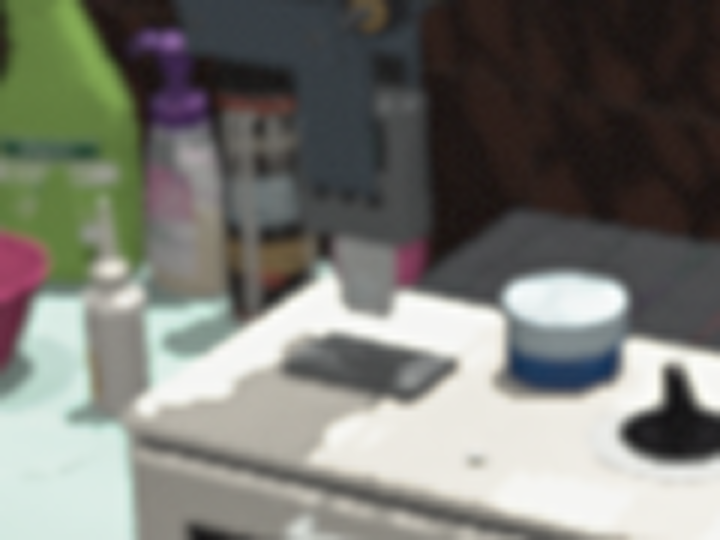

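The meter hangs upright over the slot. The blade tip is at about (366,309) in the crop and the frame centre at about (370,366). I'll compare both with their projections.

```bash
python3 -c "
from h import *
f=lambda p:((px('s2',p)-[185,127]+.5)*6-.5).round(1)
y=np.radians(5);X=np.array([np.cos(y),np.sin(y),0]);Y=np.array([-np.sin(y),np.cos(y),0])
c=np.array([.519,.0463,.136]);t=np.array([.5177,.0462,.157])
print('frame',f(c),[f(c+a*.022*X+b*.036*Y) for a,b in((1,1),(1,-1),(-1,-1),(-1,1))])
print('tip',f(t),f(t+.012*Y),f(t-.012*Y),'dx 2mm',f(t+.002*X)-f(t),'dy',f(t+.002*Y)-f(t))
s=t+[0,0,.042]
print('shoulder corners',[f(s+a*.013*X+b*.029*Y) for a,b in((1,-1),(-1,-1),(-1,1))])
print(f([.5658,-.0299,.165]))"
python3 - <<'E'
import cv2
im=cv2.imread('pics/s2c.png')
cv2.imwrite('pics/s2d.png',cv2.resize(im[200:420,260:480],None,fx=2.7,fy=2.7,interpolation=2))
E
```

```text
frame [365.7 360.2] [array([325. , 329.8]), array([454.9, 357.1]), array([408.6, 392.2]), array([276.3, 363.2])]
tip [362.8 320.3] [340.8 315.8] [384.9 324.9] dx 2mm [ 2.1 -1.5] dy [-3.7 -0.7]
shoulder corners [array([428.3, 237.7]), array([400.1, 256.7]), array([291.5, 235.8])]
[555.1 303.6]
```

View pics/s2d.png

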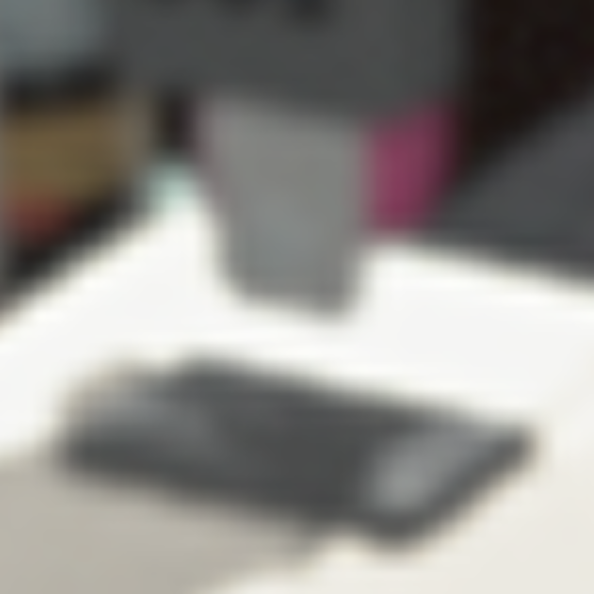

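The tip lines up with the frame to within a few millimetres, which is within the bevel's capture range. I'll go down in stages and watch the force.

>>> arm_command(
  commands="0.1 0 0.3 0 0 0 1; 0.1 0 0.7 0 0 0 1; 0.1 0 1.1 0 0 0 1; 0.1 0 1.5 0 0 0 1; 0.1 0 1.9 0 0 0 1; 0.1 0 2.2 0 0 0 1; 0.1 0 2.5 0 0 0 1; 0.1 0 2.7 0 0 0 1; 0.1 0 2.9 0 0 0 1; 0.1 0 2.9 0 0 0 1",
)

```text
time_s: 11.5
tcp_pos: [0.5185, 0.0463, 0.1971]
ee_rot: [[0.996, 0.086, -0.0], [0.086, -0.996, 0.0], [-0.0, -0.0, -1.0]]
force: [0.2, -0.7, -1.1]
width: 0.282
```

```bash
python3 -c "
from h import *
go([.519,.0465,.1637],5);print(sensors.sense()['wrist_torque'])"
```

```text
t 11.5 tcp [0.5185 0.0463 0.1971] yaw 4.94 F [ 0.2 -0.7 -1.1] q [ 0.07  0.25  1.71  0.    1.18 -0.02] w 2.57
cm [ 0.05 -0.01  3.34] deg [-0.01  0.01 -0.06]
[-0.08631047  0.06044325 -0.03129753]
```

No contact so far: the force is only the meter's weight. The tip is about 8 mm inside the mouth.

>>> arm_command(
  commands="0 0 0.3 0 0 0 1; 0 0 0.6 0 0 0 1; 0 0 0.9 0 0 0 1; 0 0 1.2 0 0 0 1; 0 0 1.5 0 0 0 1; 0 0 1.8 0 0 0 1; 0 0 2 0 0 0 1; 0 0 2.2 0 0 0 1; 0 0 2.4 0 0 0 1; 0 0 2.5 0 0 0 1",
)

```text
time_s: 12.75
tcp_pos: [0.5185, 0.0463, 0.1721]
ee_rot: [[0.996, 0.086, -0.0], [0.086, -0.996, 0.0], [-0.0, -0.0, -1.0]]
force: [0.7, -0.0, -1.2]
width: 0.283
```

>>> arm_command(
  commands="0 0 0.1 0 0 0 1; 0 0 0.2 0 0 0 1; 0 0 0.3 0 0 0 1; 0 0 0.4 0 0 0 1; 0 0 0.5 0 0 0 1; 0 0 0.6 0 0 0 1; 0 0 0.7 0 0 0 1; 0 0 0.7 0 0 0 1; 0 0 0.7 0 0 0 1; 0 0 0.7 0 0 0 1",
)

```text
time_s: 14.0
tcp_pos: [0.5186, 0.0463, 0.1653]
ee_rot: [[0.996, 0.086, 0.0], [0.086, -0.996, 0.0], [0.0, -0.0, -1.0]]
force: [0.0, 0.1, -2.1]
width: 0.286
```

```bash
python3 -c "
from h import *
go([.519,.0465,.1637],5);print(sensors.sense()['wrist_torque'])"
```

```text
t 14.0 tcp [0.5186 0.0463 0.1653] yaw 4.94 F [ 0.   0.1 -2.1] q [ 0.07  0.27  1.76  0.    1.11 -0.02] w 2.61
cm [ 0.04 -0.01  0.16] deg [-0.01 -0.01 -0.06]
[-0.08561987  0.02962768 -0.0464362 ]
```

>>> arm_command(
  commands="0 0 0.05 0 0 0 1; 0 0 0.1 0 0 0 1; 0 0 0.15 0 0 0 1; 0 0 0.2 0 0 0 1; 0 0 0.2 0 0 0 1; 0 0 0.2 0 0 0 1; 0 0 0.2 0 0 0 1; 0 0 0.2 0 0 0 1; 0 0 0.2 0 0 0 1; 0 0 0.2 0 0 0 1",
)

```text
time_s: 15.25
tcp_pos: [0.5186, 0.0463, 0.1635]
ee_rot: [[0.996, 0.086, 0.0], [0.086, -0.996, 0.0], [0.0, -0.0, -1.0]]
force: [-1.5, 0.4, 5.2]
width: 0.286
```

The shoulder touched down at the predicted height, with about 6 N upwards. Now release and retreat.

>>> arm_command(
  commands="0 0 0 0 0 0 3; 0 0 0 0 0 0 4; 0 0 0 0 0 0 5; 0 0 0 0 0 0 5.5; 0 0 0 0 0 0 5.5; 0 0 0 0 0 0 5.5; 0 0 -1 0 0 0 5.5; 0 0 -2.5 0 0 0 5.5; 0 0 -4.5 0 0 0 5.5; 0 0 -6.5 0 0 0 5.5",
)

```text
time_s: 16.5
tcp_pos: [0.5189, 0.0463, 0.2302]
ee_rot: [[0.996, 0.086, 0.002], [0.086, -0.996, 0.0], [0.002, -0.0, -1.0]]
force: [-0.0, 0.1, -0.8]
width: 0.6
```

```bash
python3 -c "
from h import *
go([.532,-.113,.235],-61)
c=snap('scene','s3');d=snap('top','t3')
a=cv2.resize(c['image'][130:220,185:305,::-1],None,fx=5,fy=5,interpolation=2)
b=cv2.resize(d['image'][150:220,210:330,::-1],None,fx=5,fy=5,interpolation=2)
cv2.imwrite('pics/3.png',cv2.resize(np.vstack([a,b]),None,fx=.74,fy=.74,interpolation=3))"
```

```text
t 16.5 tcp [0.5189 0.0463 0.2302] yaw 4.94 F [-0.   0.1 -0.8] q [ 0.07  0.22  1.66  0.    1.26 -0.02] w 5.47
cm [-0.06 15.99 -0.49] deg [-6.000e-02 -8.000e-02  6.594e+01]
```

View pics/3.png

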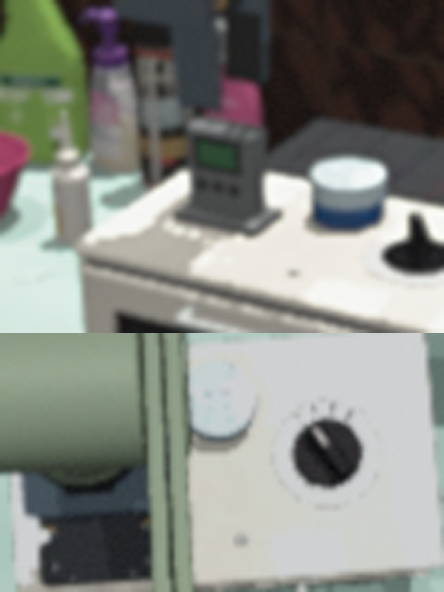

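The meter is seated flat on the frame and the pot has not moved. Next I'll measure the dial bar's angle more closely.

```bash
python3 -c "
from h import *
im=np.load('pics/top0.npz')['im'][164:204,278:320,::-1]
im=cv2.resize(im,None,fx=14,fy=14,interpolation=2)
cv2.imwrite('pics/d.png',np.clip(im.astype(float)**.6*9,0,255).astype(np.uint8))"
```

```text
(no output)
```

View pics/d.png

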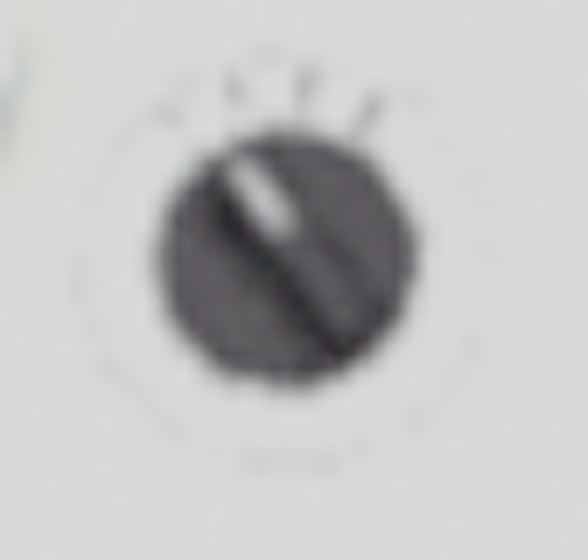

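The bar's edges and the marks (symmetric at ±34° about the steriliser's x) give a home yaw of about 38°, so the jaw yaw should be −52°. Moving above the dial.

>>> arm_command(
  commands="0 0.5 -0.5 0 0 2 5.5; 0 2 -0.7 0 0 7 5.5; 0 4 -0.7 0 0 13 5.5; 0 6 -0.7 0 0 20 5; 0 8 -0.7 0 0 27 4.5; 0 10 -0.7 0 0 34 4; 0 12 -0.7 0 0 41 4; 0 14 -0.5 0 0 48 4; 0 15.5 0 0 0 54 4; -0.1 16 0 0 0 57 4",
)

```text
time_s: 17.85
tcp_pos: [0.5307, -0.1143, 0.2271]
ee_rot: [[0.611, -0.791, -0.002], [-0.791, -0.611, 0.0], [-0.002, 0.002, -1.0]]
force: [0.6, 0.4, 0.4]
width: 0.442
```

```bash
python3 -c "
from h import *
go([.5324,-.1128,.139],-52)"
```

```text
t 17.85 tcp [ 0.5307 -0.1143  0.2271] yaw -52.31 F [0.6 0.4 0.4] q [-0.23  0.26  1.61 -0.    1.27  0.68] w 4.03
cm [ 0.   -0.24  8.81] deg [ 0.1   0.1  -0.31]
```

>>> arm_command(
  commands="0 -0.2 1 0 0 0 4; 0 -0.2 2 0 0 0 4; 0 -0.2 3 0 0 0 4; 0 -0.2 4 0 0 0 4; 0 -0.2 5 0 0 0 4; 0 -0.2 6 0 0 0 4; 0 -0.2 7 0 0 0 4; 0 -0.2 7.8 0 0 0 4; 0 -0.2 8.3 0 0 0 4; 0 -0.2 8.5 0 0 0 4",
)

```text
time_s: 19.1
tcp_pos: [0.5329, -0.112, 0.143]
ee_rot: [[0.615, -0.789, -0.0], [-0.789, -0.615, 0.0], [-0.0, 0.0, -1.0]]
force: [0.7, -0.4, 0.1]
width: 0.437
```

>>> arm_command(
  commands="0 0 0 0 0 0 3; 0 0 0 0 0 0 2.2; 0 0 0 0 0 0 1.8; 0 0 0 0 0 0 1.5; 0 0 0 0 0 0 1; 0 0 0 0 0 0 0.5; 0 0 0 0 0 0 0.5; 0 0 0 0 0 0 0.5; 0 0 0 0 0 0 0.5; 0 0 0 0 0 0 0.5",
  force=10,
)

```text
time_s: 20.35
tcp_pos: [0.5335, -0.1126, 0.1434]
ee_rot: [[0.615, -0.788, 0.001], [-0.788, -0.615, -0.001], [0.002, -0.0, -1.0]]
force: [2.8, -4.1, -1.8]
width: 0.137
```

```bash
python3 -c "
from h import *
go([.5324,-.1128,.141],-52);print(sensors.sense()['wrist_torque'])
c=snap('scene','s4')
cv2.imwrite('pics/s4.png',cv2.resize(c['image'][150:230,220:330,::-1],None,fx=6,fy=6,interpolation=2))"
```

```text
t 20.35 tcp [ 0.5335 -0.1126  0.1434] yaw -52.04 F [ 2.8 -4.1 -1.8] q [-0.23  0.33  1.74 -0.    1.07  0.68] w 1.25
cm [-0.05  0.1   0.24] deg [-0.02 -0.11 -0.04]
[-0.88814501 -0.39219717  0.25149604]
```

View pics/s4.png

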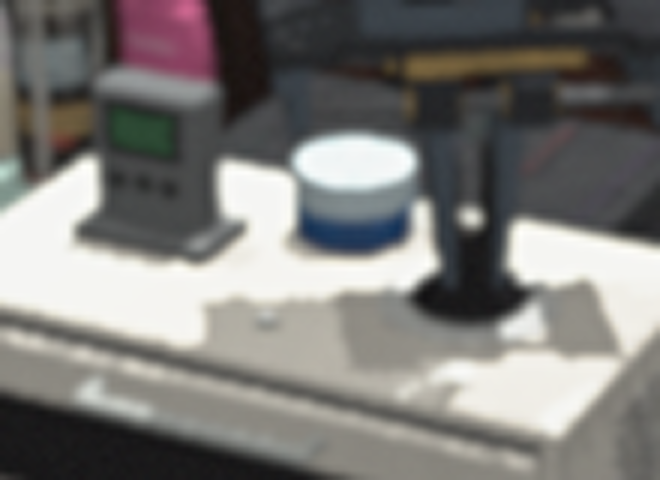

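The bar is pinched at 12.5 mm, the dial is still at home and the meter is seated. I'll grip harder, recentre by 1 mm and turn.

>>> arm_command(
  commands="0.1 0 0 0 0 0 0.5; 0.1 0 0 0 0 0 0.5; 0.1 0 0 0 0 0 0.5; 0.1 0 0 0 0 3 0.5; 0.1 0 0 0 0 8 0.5; 0.1 0 0 0 0 13 0.5; 0.1 0 0 0 0 18 0.5; 0.1 0 0 0 0 23 0.5; 0.1 0 0 0 0 28 0.5; 0.1 0 0 0 0 32 0.5",
  force=50,
)

```text
time_s: 21.65
tcp_pos: [0.5339, -0.1134, 0.1434]
ee_rot: [[0.102, -0.995, 0.001], [-0.995, -0.102, -0.002], [0.002, -0.001, -1.0]]
force: [1.8, -4.9, 1.2]
width: 0.126
```

```bash
python3 -c "
from h import *
go([.534,-.1133,.1434],-122);print(sensors.sense()['wrist_torque'])"
```

```text
t 21.65 tcp [ 0.5339 -0.1134  0.1434] yaw -84.17 F [ 1.8 -4.9  1.2] q [-0.23  0.33  1.74 -0.    1.07  1.24] w 1.15
cm [-0.01 -0.01  0.  ] deg [-0.08 -0.07 37.83]
[-0.91024054 -0.17751947  0.24328891]
```

>>> arm_command(
  commands="0 0 0 0 0 4 0.5; 0 0 0 0 0 9 0.5; 0 0 0 0 0 14 0.5; 0 0 0 0 0 19 0.5; 0 0 0 0 0 24 0.5; 0 0 0 0 0 29 0.5; 0 0 0 0 0 33 0.5; 0 0 0 0 0 36 0.5; 0 0 0 0 0 38 0.5; 0 0 0 0 0 38 0.5",
)

```text
time_s: 22.9
tcp_pos: [0.5337, -0.1144, 0.1434]
ee_rot: [[-0.53, -0.848, 0.001], [-0.848, 0.53, -0.003], [0.003, -0.002, -1.0]]
force: [0.8, -7.3, 0.4]
width: 0.134
```

```bash
python3 -c "
from h import *
go([.534,-.1133,.1434],-122);print(sensors.sense()['wrist_torque'])
c=snap('scene','s5');d=snap('top','t5')
a=cv2.resize(c['image'][150:230,220:330,::-1],None,fx=5,fy=5,interpolation=2)
b=cv2.resize(d['image'][150:220,220:330,::-1],None,fx=5,fy=5,interpolation=2)
cv2.imwrite('pics/s5.png',cv2.resize(np.vstack([a,b]),None,fx=.79,fy=.79,interpolation=3))"
```

```text
t 22.9 tcp [ 0.5337 -0.1144  0.1434] yaw -122.0 F [ 0.8 -7.3  0.4] q [-0.23  0.33  1.74 -0.    1.07  1.9 ] w 1.23
cm [-0.11  0.03  0.  ] deg [-0.13 -0.14 -0.  ]
[-1.29266479 -0.04803066  0.36140786]
```

View pics/s5.png

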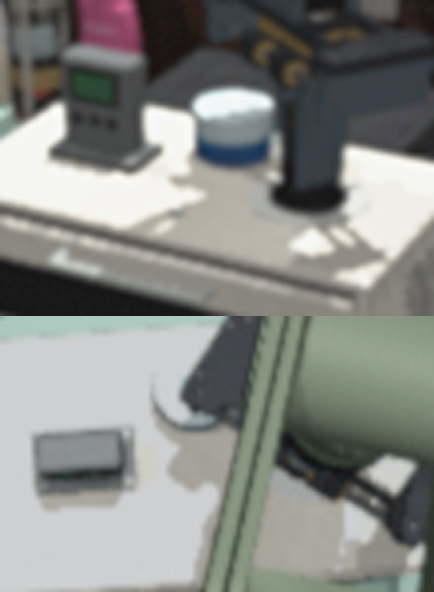

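The meter is still seated on the frame with the pot untouched, and the jaws are turned 70° with the bar between them. I'll add 1° of margin and hold.

>>> arm_command(
  commands="0 0 0 0 0 0.5 0.5; 0 0 0 0 0 1 0.5; 0 0 0 0 0 1 0.5; 0 0 0 0 0 1 0.5; 0 0 0 0 0 1 0.5; 0 0 0 0 0 1 0.5; 0 0 0 0 0 1 0.5; 0 0 0 0 0 1 0.5; 0 0 0 0 0 1 0.5; 0 0 0 0 0 1 0.5",
)

```text
time_s: 24.25
tcp_pos: [0.5336, -0.1144, 0.1434]
ee_rot: [[-0.545, -0.839, 0.0], [-0.839, 0.545, -0.003], [0.003, -0.002, -1.0]]
force: [2.0, -7.6, 0.2]
width: 0.126
```

>>> arm_command(
  commands="0 0 0 0 0 0 0.5; 0 0 0 0 0 0 0.5; 0 0 0 0 0 0 0.5; 0 0 0 0 0 0 0.5; 0 0 0 0 0 0 0.5; 0 0 0 0 0 0 0.5; 0 0 0 0 0 0 0.5; 0 0 0 0 0 0 0.5; 0 0 0 0 0 0 0.5; 0 0 0 0 0 0 0.5",
)

```text
time_s: 25.5
tcp_pos: [0.5336, -0.1144, 0.1434]
ee_rot: [[-0.545, -0.839, 0.0], [-0.839, 0.545, -0.003], [0.003, -0.002, -1.0]]
force: [1.5, -6.9, -0.1]
width: 0.128
```

>>> arm_command(
  commands="0 0 0 0 0 0 0.5; 0 0 0 0 0 0 0.5; 0 0 0 0 0 0 0.5; 0 0 0 0 0 0 0.5; 0 0 0 0 0 0 0.5; 0 0 0 0 0 0 0.5; 0 0 0 0 0 0 0.5; 0 0 0 0 0 0 0.5; 0 0 0 0 0 0 0.5; 0 0 0 0 0 0 0.5",
)

```text
time_s: 26.75
tcp_pos: [0.5336, -0.1144, 0.1434]
ee_rot: [[-0.544, -0.839, 0.0], [-0.839, 0.544, -0.003], [0.003, -0.002, -1.0]]
force: [0.2, -7.9, 0.8]
width: 0.128
```

```bash
python3 -c "
from h import *
go([.534,-.1133,.1434],-123);print(sensors.sense()['wrist_torque'])
c=snap('scene','s6')
cv2.imwrite('pics/s6.png',cv2.resize(c['image'][170:215,270:320,::-1],None,fx=11,fy=11,interpolation=2))"
```

```text
t 26.75 tcp [ 0.5336 -0.1144  0.1434] yaw -122.99 F [ 0.2 -7.9  0.8] q [-0.23  0.33  1.74 -0.    1.07  1.92] w 1.17
cm [-0.11  0.03  0.  ] deg [-0.13 -0.15  0.01]
[-1.25356131 -0.12306627  0.36829464]
```

View pics/s6.png

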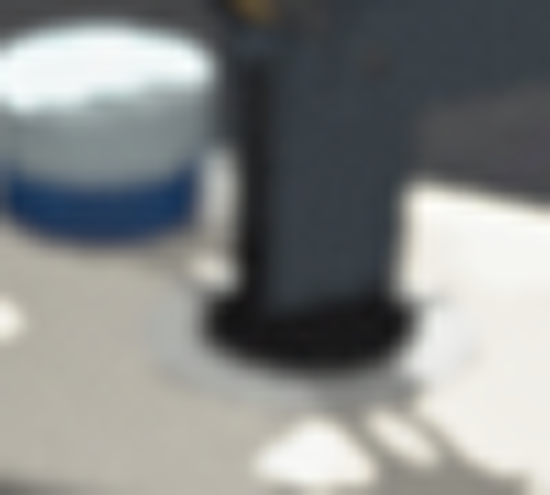

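The crop shows the finger standing on the dial's skirt (about 310,300), clear of the pot. The 11.7 mm opening fits the bar lying flat between the pads, so it has turned with the jaws, about 71° (1.24 rad). It has been held for over 2.5 s.

```bash
python3 -c "
from h import *
robot.hand_in();s=sensors.sense();print(s['time_s'],s['width'],s['force'])"
```

```text
the job is handed in; nothing more can be done
the job is handed in; nothing more can be done
```

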